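Snap shut the one loose lens case

TASK

One of the three blue lens cases on the marking bench has its yellow catch standing up instead of lying flat on the lid. Tug that case's lid up a couple of centimetres by its black knob to prove that it is loose, let it back down, then press its catch flat to snap it shut. Leave the two cases that are already shut alone.

Things in the scene. Friction and masses are not known exactly. Their poses are not given: they have to be found in the camera images.
- loose_case: the case whose yellow catch stands up: blue shell, grey lid, fixed to the bench, 160 (x, depth) x 180 (y, width) mm, lid top 76 mm above the bench. Origin: centre of its underside; x points to its back, z up; the front (-x) roughly faces the robot. The lid is hinged along the back edge (case x = +80, z = 56 mm).
- lid (a joint): angle of the loose case's lid, rad: 0 closed, grows as its front rises; falls shut when released. Its black round knob, 30 mm across, stands at case x = +20, y = 0 mm; with the lid closed the knob's head spans 88 to 110 mm above the bench, over a thinner stem. Lifting it there takes 3 to 6 N.
- catch (a joint): angle of the loose case's catch to its lid, rad: 0 flat (shut), starts 0.5 to 0.8, front end up. Yellow plate 55 long, 40 wide, 6 mm thick, pivoted on the lid at case x = -30, z = 78 mm, reaching forward to x = -85; shut, its top is 84 mm above the bench. Stiff: stays where left; pressing it down at case x = -60 takes about 3 N; stops firmly at 0.
- shut_case_1: a case of the same make with its lid fast and its catch already flat; same size, origin and axes; a bystander to be left alone.
- shut_case_2: another case like it, fast and with its catch flat; same size, origin and axes; a bystander to be left alone.
Things that resemble listed ones, but are neither listed nor needed, are in the scene too. What is shaped like the loose_case but orange is not meant.

How it is judged:
By the outcome, as a careful person would: the job done as asked, in the order asked, and still so for the second after the job is handed in, with the robot touching nothing.
It also fails if it takes over 38 s, if anything falls off the work surface, if the arm or the gripper's body presses on something with over 40 N, if the wrist force passes 120 N, or if a joint passes its speed limit or range.

ROBOT

A 6-joint arm with a two-finger parallel gripper is mounted at the origin on the work surface. World frame = base frame: x ahead of the robot, y to its left, z up, the work surface at z = 0. Lengths are in m, angles in rad, forces in N, time in s.
With the tool pointing down it reaches from about 0.35 to 0.975 m from the base axis. Payload 4.9 kg.
Tool frame: the origin (TCP) lies where the fingers leave the gripper's body, on its centre line; the fingertips stand 73 mm ahead of it and the grasp point (between the pads) lies 54 mm ahead of it; z points along the fingers, y is the direction in which the jaws open and shut (so a half turn about z gives the same grasp; the last joint's range is limited). The gripper opens to 85 mm and grips with 20 to 120 N. Pads are 22 mm wide; open, the fingers measure 114 mm over their backs; the gripper's body (76 mm by 85 mm) begins 54 mm behind the grasp point. The pads swing forward as they close: fully open they stand 13 mm farther back than shut.
Start: joints at [1.031, 0.053, 1.613, -0, 1.476, -0.119], TCP at [0.255, 0.57, 0.304] pointing down, gripper open.
Joint ranges: [-3.01, 3.01], [-1.01, 2.22], [0.06, 2.58], [-1.02, 4.17], [0.09, 2.62], [-3.14, 3.14]. Speed limits (rad/s): [2.57, 2.57, 3.14, 3.14, 3.14, 3.14].

INTERFACE

Orientations are given as a rotation vector (axis times angle).
In Python, from station import monitor, vision, workorder gives the robot as it stands.
- The arm moves only by the tool arm_command, never from a script. Its argument "rows" is text: rows parted by semicolons, each of 6 numbers parted by spaces: the shift along the world's x, y, z in mm, then the turn, a rotation vector about the world's x, y, z in degrees. In form: tx ty tz wx wy wz; .... A call has 1 to 12 rows; each row is the pose to reach, as a shift and turn from the pose measured when the call began; what a row does not reach only later rows make up. A row lasts 1/8 s, in which the tool goes at most 62.5 mm and 10.7 degrees, less where a joint would pass 70% of its speed; a pose out of reach is approached as far as the arm can. A call with a gripper value outside its range is refused whole. "jaw" is the opening, from 0 (shut) to 1 (fully open), set as the call begins (left out, the last holds). The fingers move at their own pace and stop on an object; "squeeze" is the grip in N (left out, the last holds). Time passes only in rows, so rows that repeat a pose let the fingers close. It gives the time, the measured TCP pose, the force and the opening at its end, in the units of the state.
- monitor.get_obs(): the state, without advancing time (a new reading comes with each control period).
- vision.get_image(name): name is "scene" or "top" or "wrist"; returns a dict with "frame" (400x640x3 uint8, red, green, blue), "vfov" (degrees; the focal length in pixels is half the picture's height over the tangent of half this angle, whatever the lens; pixels are square), "cx", "cy" (the principal point, pixels), "R" (3x3) and "t" (3): a world point X has camera coordinates R X + t; the wrist camera has in their place "T_tool_cam" (4x4, takes a point from camera to tool coordinates, whose origin is the TCP and whose axes are the flange's). Camera axes: x right, y down, z forward; pixel columns grow to the right and rows downward; lengths in m; the calibration is good to about 2 mm. A picture is of the moment at which its call begins: read the wrist's pose just before it. There is no depth.
- workorder.finish_job(): hands the job in, once; it reports no verdict.
The state is a dict: "t": time; "q": joint angles; "dq": joint speeds; "effort": joint torques, N m; "tool_pos": TCP position; "tool_rot": TCP orientation; "contact_force": force on the tool from outside, world axes, zero at the start; "wrist_torque": the same for the moment, N m; "opening": finger opening in m.
Only numpy, scipy, OpenCV 4.12 (cv2) and the standard library are available. Lean on these libraries where they do the work, as an engineer would, in place of code of your own. Each camera call takes 0.05 s, during which the arm holds its last target. There are 200 camera calls.

## Working session

There is one attempt and no reset: what is moved stays moved. The work goes in short steps, Python scripts to look and compute and a tool call to move; the robot and the scene stay as the last step left them, time stands still between calls to the robot, and variables do not carry over. Pictures are saved under pics/ and viewed, about 8 in all and at most 12, crops included, and the job is handed in when it is done.

Besides the shell and the picture viewer there is one more tool, called as name(argument=value, ...) on one line, values as JSON. arm_command: Moves the arm, as the interface text tells. Its arguments: {"type":"object","properties":{"rows":{"type":"string"},"jaw":{"type":"number"},"squeeze":{"type":"number"}},"required":["rows"]}

```bash
mkdir -p pics; cat > h.py <<'E'
import numpy as np, cv2
from scipy.spatial.transform import Rotation as Ro
from station import monitor, vision, workorder
def K(im):
    f=im["frame"].shape[0]/2/np.tan(np.radians(im["vfov"])/2); return f,im["cx"],im["cy"]
def cam(im,obs=None):
    if "R" in im: return np.array(im["R"]),np.array(im["t"])
    T=np.eye(4);T[:3,:3]=Ro.from_rotvec(obs["tool_rot"]).as_matrix();T[:3,3]=obs["tool_pos"]
    M=np.linalg.inv(T@np.array(im["T_tool_cam"])); return M[:3,:3],M[:3,3]
def ray(im,uv,z,obs=None):
    f,cx,cy=K(im);R,t=cam(im,obs);uv=np.atleast_2d(uv).astype(float)
    d=np.c_[(uv[:,0]-cx)/f,(uv[:,1]-cy)/f,np.ones(len(uv))]@R; c=-R.T@t
    return c+d*((z-c[2])/d[:,2])[:,None]
def proj(im,X,obs=None):
    f,cx,cy=K(im);R,t=cam(im,obs);p=np.atleast_2d(X)@R.T+t
    return np.c_[f*p[:,0]/p[:,2]+cx,f*p[:,1]/p[:,2]+cy]
def save(im,n): cv2.imwrite("pics/"+n,cv2.cvtColor(im["frame"],cv2.COLOR_RGB2BGR))
def blobs(im,lo,hi,amin=25):
    h=cv2.cvtColor(im["frame"],cv2.COLOR_RGB2HSV);m=cv2.inRange(h,lo,hi)
    c,_=cv2.findContours(m,cv2.RETR_EXTERNAL,cv2.CHAIN_APPROX_NONE)
    return [x for x in c if cv2.contourArea(x)>amin]
E
python3 - <<'E'
from h import *
import pickle
o=monitor.get_obs();print(o["t"],o["tool_pos"],o["tool_rot"],o["contact_force"])
ims={}
for n in("scene","top","wrist"):
    im=vision.get_image(n);ims[n]=im;R,t=cam(im,o);print(n,K(im),-R.T@t)
    save(im,n+"0.png")
pickle.dump((o,ims),open("i0.pkl","wb"))
s=np.vstack([ims["scene"]["frame"],ims["top"]["frame"]])
for n in("top","scene"):
  for nm,lo,hi in(("yellow",(22,120,100),(35,255,255)),("blue",(100,110,40),(125,255,255)),("orange",(5,130,80),(18,255,255))):
    for c in blobs(ims[n],lo,hi):
        print(n,nm,cv2.contourArea(c),np.round(cv2.minAreaRect(c)[0]),np.round(cv2.minAreaRect(c)[1:][0]))
E
```

```text
0.0 [0.25505962 0.570064   0.30264331] [-0.65603285 -3.07162434  0.00308999] [-0.80956381 -0.10812062  0.57069245]
scene (np.float64(427.10372369759835), 324.4982472201197, 194.08857534295524) [ 1.3111348  -0.26208846  0.92370335]
top (np.float64(421.43016833984154), 315.0035932825828, 196.37938076093232) [0.38273717 0.05493022 1.4824499 ]
wrist (np.float64(311.5370628463787), 317.0637820410692, 200.8503773609077) [0.18890421 0.60012139 0.37218941]
top yellow 180.5 [196. 269.] [17. 13.]
top yellow 179.5 [431. 184.] [16. 13.]
top yellow 97.0 [251. 181.] [10. 12.]
top yellow 172.0 [330. 177.] [12. 16.]
top blue 304.5 [ 83. 393.] [20. 22.]
top blue 212.0 [ 68. 370.] [18. 21.]
top blue 3115.0 [612. 364.] [71. 54.]
top blue 1583.0 [ 15. 266.] [31. 55.]
top blue 1293.5 [ 68. 256.] [47. 33.]
top blue 77.5 [278.  79.] [ 9. 14.]
top blue 66.5 [369.  34.] [25.  4.]
top blue 327.0 [378.   2.] [  4. 225.]
top blue 819.5 [120.   4.] [  7. 145.]
top orange 53.5 [321. 380.] [25. 17.]
top orange 34.0 [173. 329.] [23. 13.]
top orange 257.5 [148. 316.] [30. 26.]
top orange 63.0 [132. 300.] [10. 15.]
t
[... 669 characters left out ...]
5 [255. 266.] [14.  8.]
scene blue 55.0 [347. 261.] [10. 11.]
scene blue 94.0 [  3. 271.] [ 6. 34.]
scene blue 332.0 [319. 259.] [36. 12.]
scene blue 69.5 [292. 256.] [11.  9.]
scene blue 101.5 [437. 218.] [ 6. 29.]
scene blue 401.0 [399. 221.] [55. 13.]
scene blue 154.5 [573. 178.] [50.  4.]
scene blue 3805.0 [586. 122.] [55. 96.]
scene blue 309.0 [237.  96.] [21. 19.]
scene blue 2939.5 [ 16. 161.] [ 33. 158.]
scene blue 417.0 [299.  84.] [21. 24.]
scene blue 1371.0 [356.  72.] [20. 78.]
scene blue 2134.5 [378.  25.] [125.  50.]
scene orange 115.0 [618. 373.] [17. 36.]
scene orange 120.0 [629. 345.] [39. 23.]
scene orange 125.0 [502. 275.] [18.  9.]
scene orange 2143.5 [423. 140.] [63. 48.]
```

View pics/top0.png

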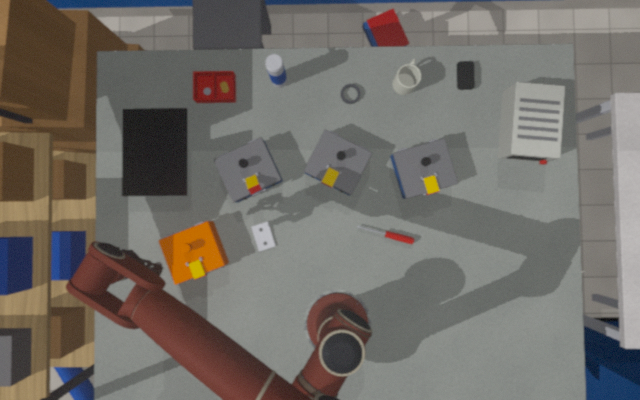

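View pics/scene0.png

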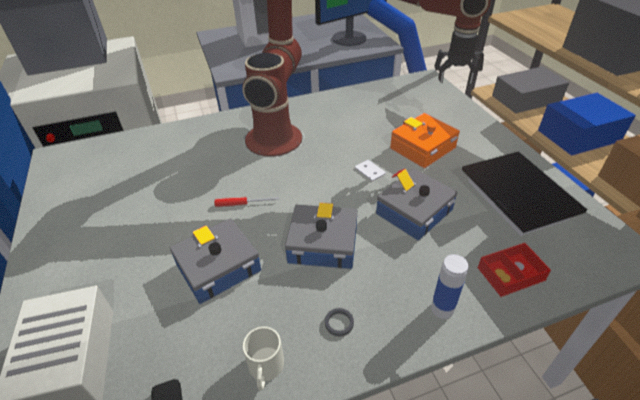

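The candidate cases are A at top (247,170), B at (337,160), C at (424,168), plus the orange decoy at (193,253). In both views A's catch looks raised: there is red beneath it and it is skewed in scene at (404,180). I'll check that in a close crop and measure A.

```bash
python3 - <<'E'
from h import *
import pickle
o,ims=pickle.load(open("i0.pkl","rb"))
def crop(n,x,y,w,h,s): return cv2.resize(ims[n]["frame"][y:y+h,x:x+w],(w*s,h*s),interpolation=cv2.INTER_CUBIC)
a=crop("top",205,125,100,90,5); b=crop("scene",285,155,190,100,4)
W=max(a.shape[1],b.shape[1]); b=b[:, :]
a2=np.zeros((300,760,3),np.uint8); ac=cv2.resize(crop("top",205,130,260,80,1),(760,234),interpolation=cv2.INTER_CUBIC)
cv2.imwrite("pics/c1.png",np.vstack([cv2.resize(crop("top",210,128,160,80,1),(640,320),interpolation=cv2.INTER_CUBIC),cv2.resize(crop("scene",300,160,160,70,1),(640,280),interpolation=cv2.INTER_CUBIC)])[:,:,::-1])
# knob in each view
for n,(x,y,w,h) in {"top":(222,145,50,35),"scene":(410,180,30,20)}.items():
    g=cv2.cvtColor(ims[n]["frame"],cv2.COLOR_RGB2GRAY)[y:y+h,x:x+w]
    m=(g<55).astype(np.uint8); N,l,s,c=cv2.connectedComponentsWithStats(m)
    for i in range(1,N):
        if s[i,4]>15: print(n,"knob",s[i],c[i]+[x,y],ray(ims[n],c[i]+[x,y],0.10 )[0])
# lid mask in top: gray brightness print
hsv=cv2.cvtColor(ims["top"]["frame"],cv2.COLOR_RGB2HSV)
for p in [(230,175),(265,160),(262,180),(247,150),(210,160),(247,205),(290,160)]: print(p,hsv[p[1],p[0]])
E
```

```text
top knob [18 15  8  7 43] [243.1627907  162.95348837] [0.55067261 0.30655609 0.1       ]
scene knob [10  6  9 10 70] [423.91428571 190.78571429] [0.55171837 0.30680269 0.1       ]
(230, 175) [128   9 114]
(265, 160) [128   9 116]
(262, 180) [150   6  90]
(247, 150) [120   2 112]
(210, 160) [ 38  10 105]
(247, 205) [ 60   6 136]
(290, 160) [ 68   9 108]
```

View pics/c1.png

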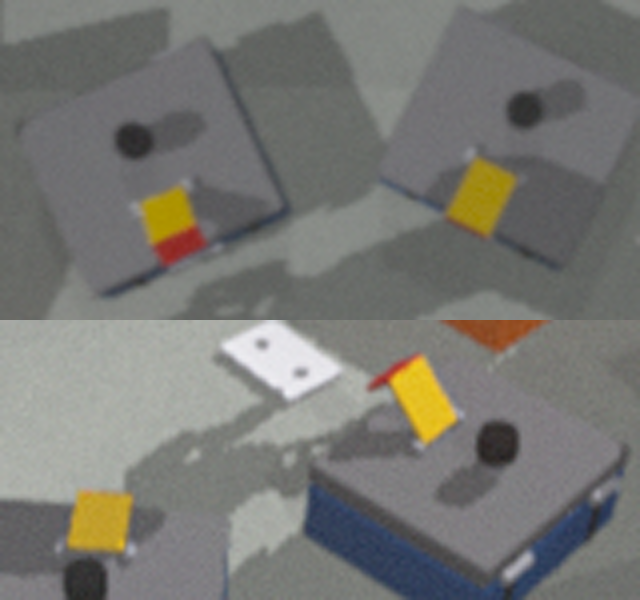

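The crop confirms A: its catch stands up over a red patch (top about (252,181), scene about (405,180)), and its neighbour B's catch is flat. The two views agree on A's knob at (0.551, 0.307). A's lid corners in top are about (215,161), (261,138), (282,181) and (235.5,202).

```bash
python3 - <<'E'
from h import *
import pickle
o,ims=pickle.load(open("i0.pkl","rb"))
P=ray(ims["top"],[(215,161),(261.3,138),(282,181),(235.5,201.8)],0.076)[:,:2]
d1=(P[1]+P[0]-P[2]-P[3]); d2=(P[0]+P[3]-P[1]-P[2])
print(P,P.mean(0),np.degrees([np.arctan2(d1[1],d1[0]),np.arctan2(-d2[0],d2[1])]),np.linalg.norm(d1)/2,np.linalg.norm(d2)/2)
yaw=np.radians(26.2);R=np.array([[np.cos(yaw),-np.sin(yaw)],[np.sin(yaw),np.cos(yaw)]])
print("knob from centre",R@[.02,0]+P.mean(0))
M=Ro.from_rotvec(o["tool_rot"]).as_matrix();print(M.round(3))
ty=np.degrees(np.arctan2(M[1,1],M[0,1])); print("tool y dir",ty,"turn",(26.2+90-ty+90)%180-90)
k=np.array([.551,.3067]);print("dxy mm",(k-o["tool_pos"][:2])*1000,"z",o["tool_pos"][2])
# catch points
for z in(.085,.1,.115):
  c=blobs(ims["top"],(22,120,100),(35,255,255));c=[x for x in c if abs(cv2.minAreaRect(x)[0][0]-251)<4][0]
  q=ray(ims["top"],c.reshape(-1,2),z)[:,:2]; l=(q-k)@R; print(z,l.min(0)+[.02,0],l.max(0)+[.02,0])
E
```

```text
[[0.56134313 0.40573693]
 [0.63710503 0.2494471 ]
 [0.4913285  0.18088013]
 [0.42341156 0.337152  ]] [0.52829705 0.29330404] [25.80033389 24.68736743] 0.15756024755500742 0.17200176251968138
knob from centre [0.54624222 0.30213416]
[[-0.913  0.409 -0.001]
 [ 0.409  0.913 -0.002]
 [ 0.    -0.002 -1.   ]]
tool y dir 65.88799816523004 turn 50.312001834769944
dxy mm [ 295.94037511 -263.36399786] z 0.3026433075971132
0.085 [-0.05977217 -0.01712658] [-0.02685909  0.02601763]
0.1 [-0.06172961 -0.01857014] [-0.02916981  0.02411097]
0.115 [-0.06368704 -0.0200137 ] [-0.03148053  0.0222043 ]
```

arm_command(rows="30 -26 0 0 0 5;66 -58 0 0 0 11;102 -90 0 0 0 17;138 -122 0 0 0 23;174 -154 -10 0 0 29;210 -186 -20 0 0 35;246 -218 -30 0 0 41;276 -245 -40 0 0 46;296 -263 -50 0 0 49.6;296 -263 -50 0 0 49.6;296 -263 -50 0 0 49.6", jaw=1)

```text
t: 1.52
tool_pos: [0.5507, 0.3075, 0.2529]
tool_rot: [0.692, -3.064, 0.002]
contact_force: [0.1, -0.1, 0.3]
opening: 0.0857
```

```bash
python3 - <<'E'
from h import *
o=monitor.get_obs();im=vision.get_image("wrist");save(im,"w1.png")
M=Ro.from_rotvec(o["tool_rot"]).as_matrix();print(o["t"],o["tool_pos"],M.round(3),np.degrees(np.arctan2(M[1,1],M[0,1])))
g=cv2.cvtColor(im["frame"],cv2.COLOR_RGB2GRAY)
N,l,s,c=cv2.connectedComponentsWithStats((g<50).astype(np.uint8))
for i in range(1,N):
    if s[i,4]>150: print(s[i],c[i],ray(im,c[i],.105,o)[0])
print("expected",proj(im,[[.551,.3067,.11]],o))
for ct in blobs(im,(22,120,100),(35,255,255),100): print(cv2.minAreaRect(ct))
E
```

```text
1.525 [0.55071686 0.30748268 0.25285   ] [[-0.903 -0.43  -0.   ]
 [-0.43   0.903 -0.001]
 [ 0.001 -0.001 -1.   ]] 115.46498577822081
[ 70  18  45  23 319] [91.84326019 29.13479624] [0.50344111 0.12865089 0.105     ]
[  0 144  58  29 857] [ 25.07234539 157.7386231 ] [0.60360056 0.10603582 0.105     ]
[ 297  189   38   41 1264] [315.43196203 208.97943038] [0.55013241 0.30573252 0.105     ]
[    0   188   640   212 60717] [396.01905562 334.12970008] [0.62044941 0.41361123 0.105     ]
expected [[316.0860389 212.7266554]]
((317.95770263671875, 115.07056427001953), (63.00728988647461, 57.27378845214844), 1.1691392660140991)
```

View pics/w1.png

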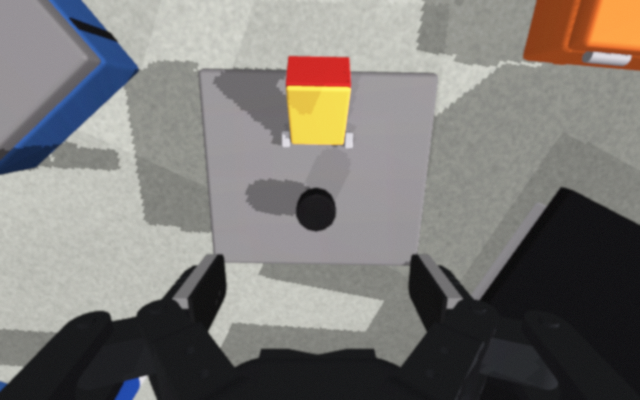

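The knob is at wrist pixel (315,209), where I expected it, and the jaws are parallel to the lid edges. The catch has a red lip at its front end, raised at (318,70). Next I descend and close on the knob.

arm_command(rows="0 -1 -25 0 0 0;0 -1 -55 0 0 0;0 -1 -80 0 0 0;0 -1 -93 0 0 0;0 -1 -97 0 0 0;0 -1 -97 0 0 0", jaw=1)

```text
t: 2.33
tool_pos: [0.5509, 0.3073, 0.1571]
tool_rot: [-0.694, 3.062, -0.002]
contact_force: [-0.6, 0.1, 0.3]
opening: 0.0852
```

arm_command(rows="0 0 0 0 0 0;0 0 0 0 0 0;0 0 0 0 0 0;0 0 0 0 0 0;0 0 0 0 0 0;0 0 0 0 0 0", jaw=0, squeeze=50)

```text
t: 3.08
tool_pos: [0.5514, 0.3067, 0.1579]
tool_rot: [-0.694, 3.062, -0.004]
contact_force: [-0.8, -5.0, 5.4]
opening: 0.0283
```

arm_command(rows="4.1 2 2.5 -1.1 2.3 0;8.2 3.9 4.8 -2.15 4.5 0;12.5 6 6.9 -3.2 6.8 0;16.8 8 8.9 -4.3 9 0;16.8 8 8.9 -4.3 9 0")

```text
t: 3.7
tool_pos: [0.5679, 0.3144, 0.1662]
tool_rot: [0.656, -2.897, 0.062]
contact_force: [-2.5, -4.5, 2.6]
opening: 0.0286
```

arm_command(rows="4.4 2.1 1.8 -1.1 2.3 0;8.8 4.2 3.2 -2.15 4.5 0;13.4 6.4 4.6 -3.2 6.8 0;18 8.6 5.5 -4.3 9 0;23.5 11.2 6.6 -5.6 11.7 0;29.1 13.9 7.5 -6.9 14.4 0;29.1 13.9 7.5 -6.9 14.4 0")

```text
t: 4.58
tool_pos: [0.5971, 0.328, 0.1735]
tool_rot: [0.595, -2.628, 0.142]
contact_force: [-0.8, -5.5, 3.7]
opening: 0.0282
```

```bash
python3 - <<'E'
from h import *
o=monitor.get_obs();print(o["tool_pos"],o["contact_force"],o["t"])
a=vision.get_image("scene")["frame"][120:260,330:500];b=vision.get_image("top")["frame"][120:220,200:320]
cv2.imwrite("pics/l1.png",np.hstack([cv2.resize(a,(486,400)),cv2.resize(b,(300,250)) if 0 else cv2.copyMakeBorder(cv2.resize(b,(312,260)),0,140,0,0,0)])[:,:,::-1])
E
```

```text
[0.59713146 0.32799675 0.17350297] [-0.82914601 -5.5321732   3.65379761] 4.575
```

View pics/l1.png

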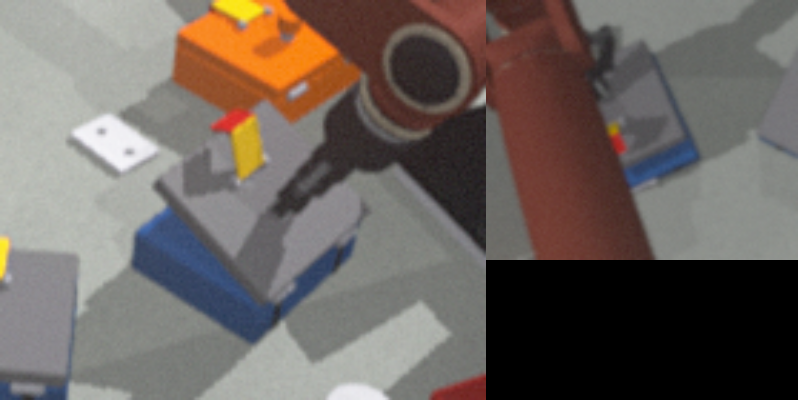

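The lid is clearly open with the knob held, and its front edge has risen at crop (200,150). Now I lower it along the reverse path.

arm_command(rows="-5.5 -2.6 -0.9 1.3 -2.7 0;-11.1 -5.3 -2 2.6 -5.4 0;-15.7 -7.5 -2.9 3.7 -7.7 0;-20.3 -9.7 -4 4.7 -9.9 0;-24.7 -11.8 -5.6 5.8 -12.2 0;-29.1 -13.9 -7.3 6.9 -14.4 0;-33.4 -15.8 -9.2 8 -16.7 0;-37.6 -17.6 -11.2 9 -19 0;-41.7 -19.5 -13.4 10.1 -21.2 0;-45.7 -21.3 -15.6 11.2 -23.4 0;-45.7 -21.3 -15.6 11.2 -23.4 0;-45.7 -21.3 -15.6 11.2 -23.4 0")

```text
t: 6.18
tool_pos: [0.5516, 0.3067, 0.158]
tool_rot: [0.693, -3.064, 0.004]
contact_force: [4.1, -1.6, 1.1]
opening: 0.0284
```

arm_command(rows="0 0 0 0 0 0;0 0 0 0 0 0;0 0 0 0 0 0;0 0 0 0 0 0;0 0 0 0 0 0;0 0 0 0 0 0", jaw=1)

```text
t: 6.92
tool_pos: [0.5516, 0.3067, 0.158]
tool_rot: [0.693, -3.064, 0.004]
contact_force: [0.7, 0.6, -0.7]
opening: 0.0854
```

arm_command(rows="0 0 15 0 0 0;0 0 45 0 0 0;0 0 75 0 0 0;0 0 92 0 0 0;0 0 92 0 0 0")

```text
t: 7.55
tool_pos: [0.5523, 0.307, 0.2524]
tool_rot: [-0.693, 3.061, -0.003]
contact_force: [-0.1, -0.4, -0.5]
opening: 0.0857
```

arm_command(rows="-20 -10 0 0 0 0;-45 -21 0 0 0 0;-65 -31 0 0 0 0;-75 -36 0 0 0 0;-75 -36 0 0 0 0;-75 -36 0 0 0 0;-75 -36 0 0 0 0", jaw=0)

```text
t: 8.43
tool_pos: [0.4779, 0.2712, 0.2524]
tool_rot: [-0.692, 3.061, -0.003]
contact_force: [-0.2, 0.2, -1.1]
opening: 0.0001
```

```bash
python3 - <<'E'
from h import *
o=monitor.get_obs();im=vision.get_image("scene")
print(o["t"],o["tool_pos"],o["contact_force"],o["opening"])
k=np.array([.5505,.3065]);y=np.radians(25.5);x=np.array([np.cos(y),np.sin(y)])
print("target",k-x*.082)
a=im["frame"][110:250,330:500]
cv2.imwrite("pics/p1.png",cv2.resize(a,(729,600))[:,:,::-1])
E
```

```text
8.425 [0.477852   0.27122099 0.25236039] [-0.23140899  0.18348612 -1.09194663] 7.250780304659578e-05
target [0.47648801 0.27119809]
```

View pics/p1.png

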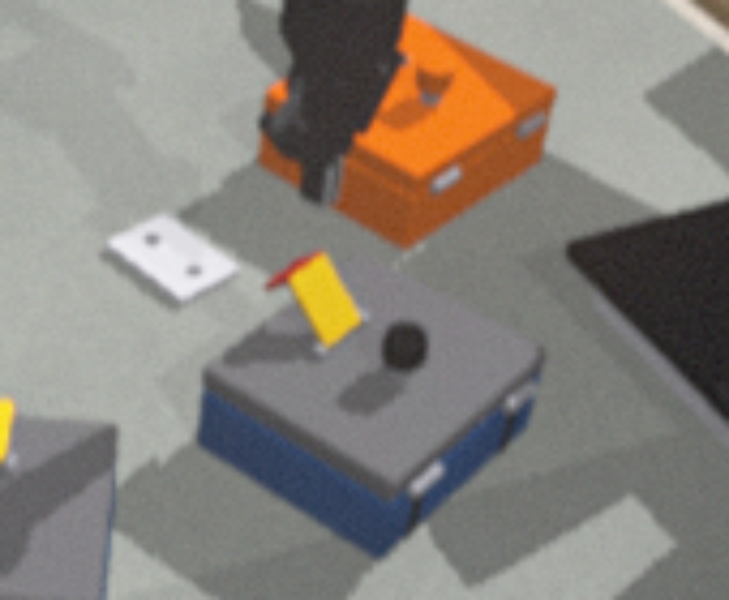

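The lid is back down, the catch is still up and the closed fingers are above it. Now I press.

arm_command(rows="-1 0 -25 0 0 0;-1 0 -45 0 0 0;-1 0 -55 0 0 0;-1 0 -65 0 0 0;-1 0 -74 0 0 0;-1 0 -82 0 0 0;-1 0 -88 0 0 0;-1 0 -91 0 0 0;-1 0 -91 0 0 0")

```text
t: 9.6
tool_pos: [0.4767, 0.2712, 0.1608]
tool_rot: [-0.693, 3.061, -0.003]
contact_force: [0.4, 0.3, -0.2]
opening: -0.0001
```

arm_command(rows="0 0 -2 0 0 0;0 0 -4 0 0 0;0 0 -5 0 0 0;0 0 -5 0 0 0")

```text
t: 10.1
tool_pos: [0.4766, 0.2711, 0.1565]
tool_rot: [-0.693, 3.062, -0.004]
contact_force: [-3.7, -1.2, 5.6]
opening: 0.0002
```

arm_command(rows="0 0 -1 0 0 0;0 0 -2 0 0 0;0 0 -2.5 0 0 0;0 0 -2.5 0 0 0")

```text
t: 10.6
tool_pos: [0.4767, 0.2712, 0.1562]
tool_rot: [-0.693, 3.063, -0.004]
contact_force: [-7.7, -3.9, 13.3]
opening: -0.0002
```

Firm stop: the force rose to 13 N over 0.3 mm of travel. I'll retract and check.

arm_command(rows="0 0 5 0 0 0;0 0 20 0 0 0;0 0 50 0 0 0;0 0 90 0 0 0;0 0 120 0 0 0;30 15 120 0 0 0;60 28 120 0 0 0;60 28 120 0 0 0")

```text
t: 11.6
tool_pos: [0.538, 0.2996, 0.2766]
tool_rot: [-0.693, 3.062, -0.004]
contact_force: [0.6, 0.3, 0.0]
opening: -0.0003
```

```bash
python3 - <<'E'
from h import *
o=monitor.get_obs();w=vision.get_image("wrist");im=vision.get_image("scene")
print(o["t"],o["tool_pos"],o["contact_force"])
k=np.array([.5505,.3065]);y=np.radians(25.5);R=np.array([[np.cos(y),-np.sin(y)],[np.sin(y),np.cos(y)]])
for c in blobs(w,(22,120,100),(35,255,255),100):
    q=(ray(w,c.reshape(-1,2),.084,o)[:,:2]-k)@R+[.02,0]; print("yellow case-frame",q.min(0),q.max(0))
a=cv2.resize(im["frame"][130:270,300:470],(486,400));b=cv2.resize(w["frame"],(310,194))
cv2.imwrite("pics/f1.png",np.hstack([a,cv2.copyMakeBorder(b,0,206,0,0,0)])[:,:,::-1])
E
```

```text
11.6 [0.53798524 0.29959034 0.27658449] [0.60134681 0.27100601 0.0175375 ]
yellow case-frame [-0.08355267 -0.01902416] [-0.02910802  0.02093181]
yellow case-frame [-0.14237097 -0.24351321] [-0.11433154 -0.20422395]
```

View pics/f1.png

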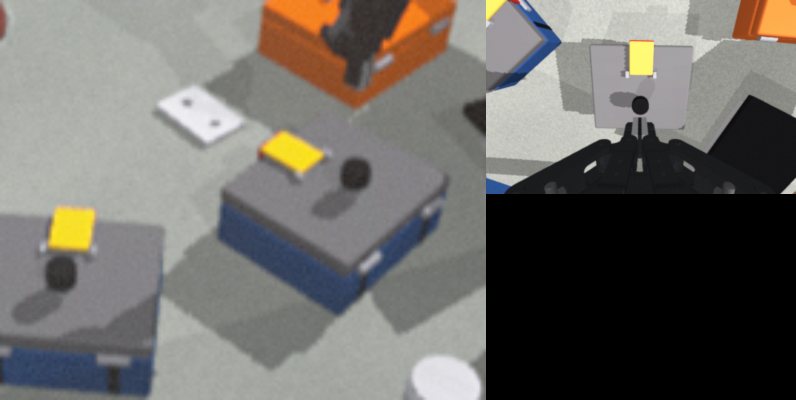

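The catch lies flat: yellow now spans case x = -29 to -84 mm, against a nominal -30 to -85. The lid is closed and the robot is clear, so I hand in.

```bash
python3 -c "
from station import workorder
print(workorder.finish_job())"
```

```text
the job is handed in; nothing more can be done
None
```

The loose case was the one nearest the orange decoy. I lifted its lid by the knob, lowered it again, pressed the catch flat and handed the job in at about 11.7 s.

- **Lid lift:** I swung the lid open about 26°, which raises the knob roughly 22 mm by calculation. The camera showed the lid open. I then lowered it along the same path, let go, and saw it closed.
- **Catch:** I pressed it with the closed fingers until it stopped firmly, at 13 N over the last 0.3 mm with the fingertip about 83 mm above the bench. The last picture shows it flat, with its yellow plate spanning case x = -29 to -84 mm against the stated -30 to -85 mm.
- **Other checks:** At hand-in the arm was clear of everything and the force reading was near zero. I never went near the two shut cases. The highest force I read at the end of any move was about 16 N in total.
- **Disagreement:** The case position worked out from the lid corners differed from the two-camera knob position by 6–7 mm. I used the knob position, and the wrist camera agreed with it.

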